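# Unlock the incubator lid and hold it open for inspection

### The arm

A 7-joint arm with a two-finger parallel gripper is mounted at the origin on a cart in front of the work surface, level with it; the furniture and walls round the work are solid. World frame = base frame: x ahead of the robot, y to its left, z up, the work surface at z = 0. Lengths are in m, angles in rad, forces in N, time in s.
With the tool pointing down it reaches from about 0.4 to 0.85 m from the base axis. Payload 4.5 kg.
Tool frame: the origin (TCP) lies between the finger pads, 19 mm behind the fingertips; this is the grasp point; z points along the fingers, y is the line along which they close (so a half turn about z gives the same grasp; the last joint's range is limited). The gripper opens to 88 mm and grips with 3 to 60 N. Pads are 18 mm wide; open, the fingers measure 123 mm over their backs; the gripper's body (75 mm by 187 mm) begins 45 mm behind the grasp point.
Start: joints at [1.379, 0.689, -0.195, 1.565, 0.157, 0.902, -0.215], TCP at [0.14, -0.609, 0.257] pointing down, gripper open.
Joint ranges: [-3.01, 3.01], [-0.46, 2.08], [-1.47, 1.51], [0.13, 2.56], [-1, 4.14], [0.04, 2.09], [-2.66, 2.66]. Speed limits (rad/s): [2.57, 2.57, 3.14, 3.14, 3.14, 3.14, 3.14].

### API

Orientations are given as a unit quaternion [x, y, z, w].
In Python, from plant import r gives the robot as it stands.
- The arm moves only by the tool step_arm, never from a script. Its argument "steps" is a list of rows, each a list of 7 numbers: the shift along the tool's x, y, z in cm, then the turn, a rotation vector about the tool's x, y, z in degrees, then the gripper's target within -1 to 1 (shut at 1, half-way at 0, fully open at -1). A call has 1 to 8 rows; each row shifts and turns the commanded pose from where the row before left it, along the tool's axes as they then stand; what a row does not reach is not made up. A row lasts 1/8 s, in which the tool goes at most 62.5 mm and 10.7 degrees, less where a joint would pass 70% of its speed; a pose out of reach is approached as far as the arm can. A call with a gripper value outside its range is refused whole. The fingers move at their own pace and stop on an object; "force" is the grip in N (left out, the last holds). Time passes only in rows, so rows that do not move let the fingers close. It gives the time, the measured TCP pose, the force, the opening and the grip force at its end, in the units of the state.
- r.get_state(): the state, without advancing time (a new reading comes with each control period).
- r.snapshot(name): name is "scene" or "top" or "wrist"; returns a dict with "pixels" (480x640x3 uint8, red, green, blue), "fx", "fy", "cx", "cy" (pixels), "dist_coeffs" ([k1, k2, p1, p2, k3] as OpenCV has them; the pictures are not rectified), "cam_to_world" (4x4, takes a point from camera to world coordinates). Camera axes: x right, y down, z forward; pixel columns grow to the right and rows downward; lengths in m; the calibration is good to about 2 mm. A picture is of the moment at which its call begins. There is no depth.
- r.finish_job(): hands the job in; it is judged then, once.
The state is a dict: "clock": time; "q": joint angles; "qd": joint speeds; "joint_torque": joint torques, N m; "tool_pos": TCP position; "eef_rot": TCP orientation; "contact_force": force on the tool from outside, world axes, zero at the start; "moment": the same for the moment, N m; "opening": opening from 0.0 (shut) to 1.0 (fully open); "finger_force": force on a finger pad.
Only numpy, scipy, OpenCV 4.12 (cv2) and the standard library are available. Lean on these libraries where they do the work, as an engineer would, in place of code of your own. Each camera call takes 0.05 s, during which the arm holds its last target. There are 200 camera calls.

### The job

Free the lid of the dry-block tube incubator by sliding its orange transport-lock knob all the way to its end stop at the green dot, then take the lid by its blue barrel grip and raise it to 60 degrees open (red pointer on the green line of the white angle disc). The lid springs shut by itself, so finish while still holding it steady there by the grip; nothing is let go at the end. Leave the dropper bottle and the timer standing where they are.

Things in the scene. Friction and masses are not known exactly. Their poses are not given: they have to be found in the camera images.
- incubator: White dry-block tube incubator, fixed, 240 (x) x 200 (y) x 100 mm high; origin at the centre of its underside, own x from front to back, y to its left, z up. Its front 70 mm is a flat deck (top z = 100 mm) with the orange lock knob; behind is the tube chamber under a hinged grey lid, which when closed spans own x = -55 to +115 mm, full width, top face at z = 110 mm.
- hinge_axis (a point): Middle of the lid's hinge axis, own (115, 0, 104) mm of the incubator; the axis runs along the incubator's y and the lid's front edge rises. About it, on the right-hand (-y) side, stands a white angle disc of 45 mm radius with black lines at 0 and 30 degrees and a green line at 60; a red pointer turns with the lid.
- lid (a joint): Lid angle in rad: 0 closed, grows as it opens; stop at 1.31 (75 degrees); 60 degrees = 1.047. Gravity and a weak closing spring shut it from any angle when let go; lifting takes about 2 to 4 N at the grip.
- lid_grip (a point): Blue barrel grip on the lid: a cylinder 22 mm across, 30 mm long, lying along y, on a 16 x 12 mm post. Origin at the barrel's centre: 130 mm before and 42 mm above the hinge axis when closed, i.e. own (-15, 0, 146) mm of the incubator, 36 mm above the lid. Axes as the incubator's, tilting with the lid. Pinched from above on its flat ends it can pivot between the pads as the lid swings.
- lock (a joint): Transport-lock slide in m: 0 fully locked (red dot), 0.050 at its end stop, free (green dot); moves along the incubator's +y, from right to left seen from the front. Friction 1.5 N, stays where left. Starts 0 to 12 mm from the locked end. Its steel tongue lies over a keeper at the lid's front edge and blocks the lid until it has slid clear.
- lock_mid (a point): Middle of the orange lock knob, at the height to grip, 24 mm above the deck; at joint value 0 it is at own (-88, -30, 124) mm of the incubator. Knob 26 mm (x) x 14 mm (y), top 36 mm above the deck; the steel tongue sticks out of its back 10 to 16 mm above the deck; the blocks at the track's ends are 4 mm high.
- dropper: Small white dropper bottle with a red cap, 25 mm across, 58 mm high, upright; origin at the centre of its underside. Loose, to be left alone.
- timer: White bench timer, 64 x 64 x 19 mm, on the right of the incubator; origin at the centre of its underside. Loose, to be left alone. Further right stands a centrifuge, its body 0.31 m high (x 0.45 to 0.93, y -0.55 to -0.09) with its lid open behind: pass above or clear of it.

How it is judged:
By the outcome, as a careful person would: the job done as asked, in the order asked, and still so for the second after the job is handed in, while the arm keeps its last pose, push and grip.
It also fails if it takes over 56 s, if anything falls off the work surface, if the arm or the gripper's body presses on something with over 40 N, if the wrist force passes 120 N, or if a joint passes its speed limit or range.

## Working session

There is one attempt and no reset: what is moved stays moved. The work goes in short steps, Python scripts to look and compute and a tool call to move; the robot and the scene stay as the last step left them, time stands still between calls to the robot, and variables do not carry over. Pictures are saved under pics/ and viewed, at most 10 in all, crops included, and the job is handed in when it is done.

Besides the shell and the picture viewer there is one more tool, called as a command line: name --pt "numbers of a row" for each row, then --argument value for the rest. step_arm: Moves the arm, as the interface text tells. Its arguments: {"type":"object","properties":{"steps":{"type":"array","items":{"type":"array","items":{"type":"number"}}},"force":{"type":"number"}},"required":["steps"]}

```bash
mkdir -p pics; python3 - <<'E'
from plant import r
import cv2,numpy as np,pickle
s=r.get_state();print(s['clock'],s['tool_pos'],s['eef_rot'],s['opening'])
d={}
for n in("scene","top"):
    c=r.snapshot(n);d[n]=c
    cv2.imwrite(f'pics/{n}0.png',c['pixels'][...,::-1])
    print(n,c['fx'],c['cx'],c['cy'],c['dist_coeffs'],np.round(c['cam_to_world'],3).tolist())
pickle.dump(d,open('d.pkl','wb'))
E
```

```text
0.0 [ 0.13976999 -0.60856543  0.25660861] [ 9.93626040e-01  1.12722920e-01 -1.62754522e-04 -9.00108606e-04] 1.0016763471013792
scene 527.4274404058107 324.9190815482106 237.015795188043 [-0.03792775  0.          0.          0.          0.        ] [[-0.678, -0.408, 0.612, 0.047], [-0.735, 0.359, -0.575, 0.699], [0.015, -0.84, -0.543, 0.586], [0.0, 0.0, 0.0, 1.0]]
top 483.529195974806 315.7676765266017 238.91725373658167 [0.03966185 0.         0.         0.         0.        ] [[0.012, -0.983, 0.183, 0.424], [-1.0, -0.01, 0.008, 0.206], [-0.006, -0.183, -0.983, 0.954], [0.0, 0.0, 0.0, 1.0]]
```

View pics/scene0.png

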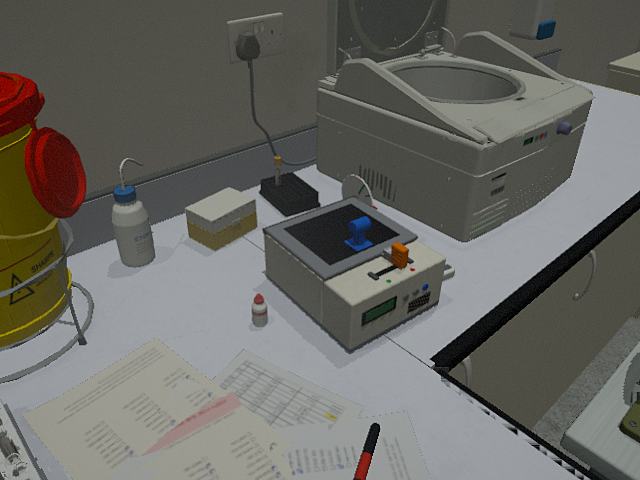

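View pics/top0.png

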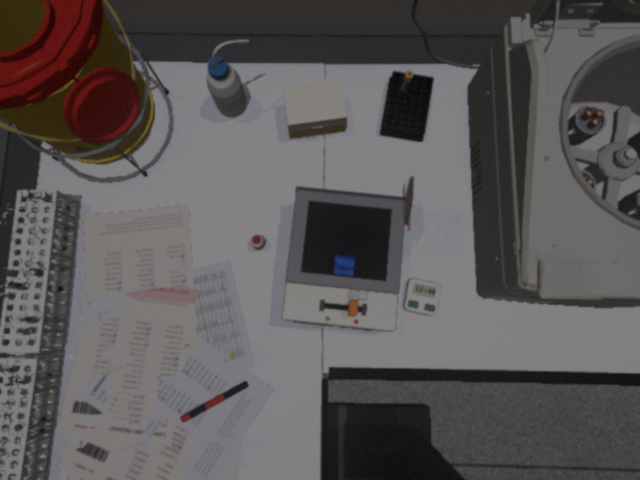

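The scene view shows the incubator with the blue grip at (358,232), orange knob at (400,255), and dropper at (260,310). In the top view the grip is at (344,265), the knob at (353,308), the dropper at (258,241) and the timer at (423,297). I'll zoom in on both for corners.

```bash
python3 - <<'E'
import cv2,numpy as np,pickle
d=pickle.load(open('d.pkl','rb'))
t=d['top']['pixels'][175:345,270:450,::-1]; s=d['scene']['pixels'][170:360,250:460,::-1]
a=cv2.resize(t,None,fx=2.2,fy=2.2*1,interpolation=cv2.INTER_CUBIC)
b=cv2.resize(s,None,fx=1.9,fy=1.9,interpolation=cv2.INTER_CUBIC)
h=max(a.shape[0],b.shape[0]);im=np.zeros((h,a.shape[1]+b.shape[1],3),np.uint8)
im[:a.shape[0],:a.shape[1]]=a;im[:b.shape[0],a.shape[1]:]=b
print(im.shape,a.shape)
im=cv2.convertScaleAbs(im,alpha=1.5);cv2.imwrite('pics/z.png',im)
for n in d:
    h=cv2.cvtColor(d[n]['pixels'],cv2.COLOR_RGB2HSV);
    for nm,lo,hi in(('blue',(105,150,60),(125,255,255)),('or',(8,170,120),(20,255,255))):
        m=cv2.inRange(h,lo,hi);k,l,st,c=cv2.connectedComponentsWithStats(m)
        print(n,nm,[(st[i].tolist(),c[i].round(1).tolist()) for i in range(1,k) if st[i,4]>40])
E
```

```text
(374, 795, 3) (374, 396, 3)
scene blue [([113, 185, 22, 10, 80], [123.9, 190.4]), ([344, 216, 29, 35, 568], [358.9, 233.3])]
scene or [([392, 242, 17, 10, 82], [399.8, 246.7])]
top blue [([209, 62, 18, 13, 111], [217.6, 68.3]), ([334, 255, 21, 21, 374], [344.0, 265.1])]
top or []
```

View pics/z.png

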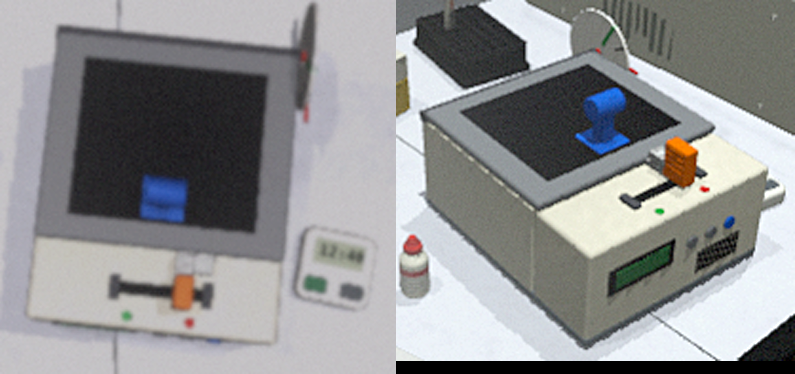

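The zoom shows the knob near the right (red) end, the barrel lying along y, and clear lid and deck corners. Now I'll fit the pose.

```bash
cat > fit.py <<'E'
import cv2,numpy as np,pickle
from scipy.optimize import least_squares
def proj(c,P):
    W=np.linalg.inv(c['cam_to_world']);K=np.array([[c['fx'],0,c['cx']],[0,c['fy'],c['cy']],[0,0,1.]])
    return cv2.projectPoints(np.float64(P).reshape(-1,3),cv2.Rodrigues(W[:3,:3])[0],W[:3,3],K,np.array(c['dist_coeffs']))[0][:,0]
def toworld(p,P):
    x,y,a=p[:3];P=np.float64(P)/1000;c,s=np.cos(a),np.sin(a)
    return np.c_[x+c*P[:,0]-s*P[:,1],y+s*P[:,0]+c*P[:,1],P[:,2]]
E
python3 - <<'E'
from fit import *
d=pickle.load(open('d.pkl','rb'))
T=[((282.3,319.5),(-120,100,100)),((395.9,330.5),(-120,-100,100)),((295.9,187.3),(115,100,110)),((406.4,197.7),(115,-100,110)),((286.4,282.3),(-55,100,110)),((397.7,292.7),(-55,-100,110))]
S=[((350.5,305.3),(-120,100,100)),((350.5,351.6),(-120,100,0)),((445.8,258.4),(-120,-100,100)),((360,223.7),(-15,0,146))]
def res(p):
    o=[]
    for c,L,k in(('top',T,(353.2,305.9)),('scene',S,(400.5,247.4))):
        P=toworld(p,[q for _,q in L]+[(-88,-30+p[3],136)])
        o.append(proj(d[c],P)-np.array([u for u,_ in L]+[k]))
    return np.vstack(o)
f=least_squares(lambda p:res(p).ravel(),[.55,.1,0,5],x_scale=[.1,.1,.1,5],loss='soft_l1')
p=f.x;print(p,np.degrees(p[2]));print(res(p).round(1).tolist())
P=toworld(p,[(-88,-30+p[3],124),(-88,20,124),(-15,0,146),(115,0,104)]);print(P.round(4))
E
```

```text
[ 0.5511183   0.16119938 -0.09061619  9.68706705] -5.191925307246539
[[-1.2, -0.9], [-0.1, 0.2], [-0.3, 0.4], [-0.3, 0.7], [-1.4, -1.3], [1.7, -0.0], [-0.2, 0.4], [2.5, -1.7], [-0.4, 2.4], [1.6, -2.5], [-0.2, -0.3], [-0.2, -2.6]]
[[0.4616 0.1489 0.124 ]
 [0.4653 0.1891 0.124 ]
 [0.5362 0.1626 0.146 ]
 [0.6656 0.1508 0.104 ]]
```

step_arm --pt "0 0 -5 0 0 9 -1" --pt "0 0 -5 0 0 9 -1" --pt "2.2 -5 0 0 0 0 -1" --pt "2.2 -5 0 0 0 0 -1" --pt "2.2 -5 0 0 0 0 -1" --pt "2.2 -5 0 0 0 0 -1" --pt "2.2 -5 0 0 0 0 -1" --pt "2.2 -5 0 0 0 0 -1"

```text
clock: 1.1
tool_pos: [0.2984, -0.3202, 0.3573]
eef_rot: [0.999, -0.044, -0.0, -0.0]
contact_force: [1.3, -0.6, 0.1]
opening: 1.001
finger_force: 0.0
```

step_arm --pt "1.5 -6 0 0 0 0 -1" --pt "1.5 -6 0 0 0 0 -1" --pt "1.5 -6 0 0 0 0 -1" --pt "1.5 -6 0 0 0 0 -1" --pt "1.5 -6 0 0 0 0 -1" --pt "1.5 -6 0 0 0 0 -1" --pt "1.5 -6 0 0 0 0 -1" --pt "1.5 -6 0 0 0 0 -1"

```text
clock: 2.1
tool_pos: [0.4601, 0.1473, 0.3572]
eef_rot: [0.999, -0.044, -0.0, 0.0]
contact_force: [1.2, -0.3, -0.1]
opening: 0.999
finger_force: 0.0
```

step_arm --pt "0 0 6 0 0 0 -1" --pt "0 0 4 0 0 0 -1" --pt "0 0 0 0 0 0 -1" --pt "0 0 0 0 0 0 -1"

```text
clock: 2.6
tool_pos: [0.4605, 0.1458, 0.2586]
eef_rot: [0.999, -0.044, 0.001, -0.0]
contact_force: [0.2, 0.4, 0.5]
opening: 1.002
finger_force: 0.0
```

```bash
python3 - <<'E'
from plant import r
from fit import *
c=r.snapshot('wrist');pickle.dump(c,open('w.pkl','wb'))
im=c['pixels'][...,::-1].copy()
p=[.5511,.1612,-.0906];P=toworld(p,[(-88,-20.3,136),(-15,0,157),(-15,15,146),(-15,-15,146)])
for u in proj(c,P): cv2.drawMarker(im,tuple(int(v) for v in u),(0,255,0),0,12,1);print(u)
s=r.get_state();print(s['tool_pos'],s['clock'])
cv2.imwrite('pics/w0.png',im)
E
```

```text
[311.34414325 235.95343384]
[272.4485202  116.95492476]
[247.84327705 116.634295  ]
[301.33824857 116.5303917 ]
[0.46087986 0.14593728 0.25901019] 2.65
```

View pics/w0.png

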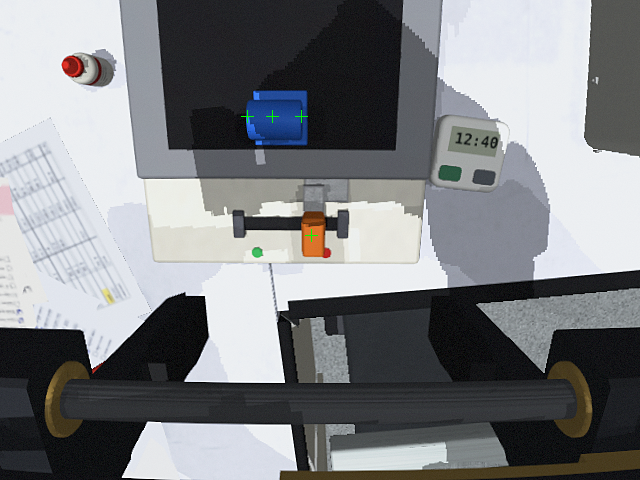

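The wrist view shows the knob centred at (313,237), within 2 px of the prediction. The barrel at (276,119) agrees to about 1 mm. Descending.

step_arm --force 20 --pt "0.1 -0.2 4 0 0 0 -1" --pt "0 0 4 0 0 0 -1" --pt "0 0 3 0 0 0 -1" --pt "0 0 2.1 0 0 0 -1" --pt "0 0 0 0 0 0 1" --pt "0 0 0 0 0 0 1" --pt "0 0 0 0 0 0 1" --pt "0 0 0 0 0 0 1"

```text
clock: 3.65
tool_pos: [0.4615, 0.1476, 0.1272]
eef_rot: [0.999, -0.044, 0.001, -0.0]
contact_force: [-0.0, -1.1, 0.7]
opening: 0.573
finger_force: 0.0
```

step_arm --pt "0 0 0 0 0 0 1" --pt "0 0 0 0 0 0 1" --pt "0 0 0 0 0 0 1" --pt "0 0 0 0 0 0 1"

```text
clock: 4.15
tool_pos: [0.4609, 0.1477, 0.1263]
eef_rot: [0.999, -0.044, -0.0, -0.0]
contact_force: [-1.3, 1.4, 0.3]
opening: 0.161
finger_force: 20.0
```

step_arm --pt "0 -0.6 0 0 0 0 1" --pt "0 -0.6 0 0 0 0 1" --pt "0 -0.6 0 0 0 0 1" --pt "0 -0.6 0 0 0 0 1" --pt "0 -0.6 0 0 0 0 1" --pt "0 -0.6 0 0 0 0 1" --pt "0 0 0 0 0 0 1"

```text
clock: 5.03
tool_pos: [0.4645, 0.1848, 0.1264]
eef_rot: [0.999, -0.044, 0.0, -0.001]
contact_force: [0.5, 0.8, -2.2]
opening: 0.156
finger_force: 20.0
```

step_arm --pt "0 -0.2 0 0 0 0 1" --pt "0 -0.2 0 0 0 0 1" --pt "0 -0.2 0 0 0 0 1" --pt "0 0 0 0 0 0 1"

```text
clock: 5.52
tool_pos: [0.4649, 0.1895, 0.1264]
eef_rot: [0.999, -0.044, 0.0, -0.0]
contact_force: [2.3, -1.0, -1.5]
opening: 0.156
finger_force: 20.0
```

step_arm --pt "0 -0.2 0 0 0 0 1" --pt "0 -0.2 0 0 0 0 1" --pt "0 0 0 0 0 0 1"

```text
clock: 5.9
tool_pos: [0.465, 0.1905, 0.1264]
eef_rot: [0.999, -0.045, -0.0, 0.002]
contact_force: [2.3, -6.4, 0.8]
opening: 0.16
finger_force: 20.0
```

step_arm --pt "0 -0.2 0 0 0 0 1" --pt "0 -0.2 0 0 0 0 1" --pt "0 0 0 0 0 0 1"

```text
clock: 6.28
tool_pos: [0.4649, 0.1907, 0.1263]
eef_rot: [0.999, -0.047, -0.001, 0.005]
contact_force: [2.8, -13.5, 4.2]
opening: 0.155
finger_force: 20.0
```

step_arm --pt "0 0.5 0 0 0 0 1" --pt "0 0 0 0 0 0 0" --pt "0 0 0 0 0 0 0" --pt "0 0 0 0 0 0 0" --pt "0 0 0 0 0 0 0" --pt "0 0 0 0 0 0 0" --pt "0 0 -4 0 0 0 0" --pt "0 0 -5 0 0 0 0"

```text
clock: 7.28
tool_pos: [0.4642, 0.192, 0.2167]
eef_rot: [0.999, -0.044, -0.001, 0.001]
contact_force: [0.2, -0.0, 0.6]
opening: 0.5
finger_force: 0.0
```

```bash
python3 - <<'E'
from plant import r
from fit import *
c=r.snapshot('wrist')
im=c['pixels'][...,::-1].copy()
p=[.5511,.1612,-.0906];P=toworld(p,[(-88,20,136),(-15,0,157),(-15,15,146),(-15,-15,146)])
for u in proj(c,P): cv2.drawMarker(im,tuple(int(v) for v in u),(0,255,0),0,12,1);print(u)
s=r.get_state();print(s['tool_pos'],s['opening'],s['contact_force'])
cv2.imwrite('pics/w1.png',im)
E
```

```text
[320.84995401 257.63243329]
[367.95177631 117.44309594]
[332.69875142 116.59226657]
[397.52949513 117.15187769]
[0.46719089 0.19372034 0.22272047] 0.4974355499727762 [0.09700331 0.41962963 3.86338687]
```

View pics/w1.png

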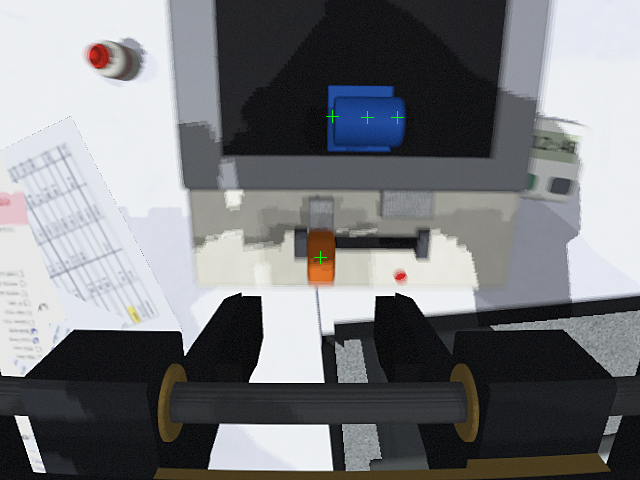

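The knob sits at its end stop by the left block at (320,257). The tongue is clear of the keeper (382–432), and the barrel is at (369,121), so slightly −x of the prediction. Moving over the grip.

step_arm --pt "2.4 0.8 0 0 0 0 -0.4" --pt "2.4 0.8 0 0 0 0 -0.4" --pt "2.4 0.8 0 0 0 0 -0.4" --pt "0 0 0 0 0 0 -0.4" --pt "0 0 0 0 0 0 -0.4"

```text
clock: 7.95
tool_pos: [0.5334, 0.1626, 0.2161]
eef_rot: [0.999, -0.044, -0.001, -0.0]
contact_force: [-0.1, 0.2, -0.9]
opening: 0.699
finger_force: 0.0
```

step_arm --force 25 --pt "0.1 0 3 0 0 0 -0.4" --pt "0 0 2 0 0 0 -0.4" --pt "0 0 1.9 0 0 0 -0.4" --pt "0 0 0 0 0 0 1" --pt "0 0 0 0 0 0 1" --pt "0 0 0 0 0 0 1" --pt "0 0 0 0 0 0 1" --pt "0 0 0 0 0 0 1"

```text
clock: 8.95
tool_pos: [0.5359, 0.1634, 0.148]
eef_rot: [0.999, -0.044, 0.001, -0.001]
contact_force: [-0.5, 4.0, 1.1]
opening: 0.342
finger_force: 25.0
```

step_arm --pt "0 0 0 0 0 0 1" --pt "0 0 0 0 0 0 1" --pt "0 0 0 0 0 0 1"

```text
clock: 9.32
tool_pos: [0.5358, 0.1634, 0.1478]
eef_rot: [0.999, -0.044, 0.001, -0.001]
contact_force: [0.0, 5.0, 2.2]
opening: 0.338
finger_force: 25.0
```

```bash
python3 - <<'E'
import numpy as np
x0,z0,=-130,42
R=np.hypot(x0,z0);a0=np.arctan2(z0,-x0)
P=[(-R*np.cos(a0+np.radians(t)),R*np.sin(a0+np.radians(t))) for t in range(0,61,4)]
print(np.diff(P,axis=0).round(1).tolist(),np.round(P[-1],1))
E
```

```text
[[3.2, 9.0], [3.9, 8.7], [4.5, 8.4], [5.0, 8.1], [5.6, 7.7], [6.1, 7.3], [6.6, 6.9], [7.1, 6.4], [7.5, 5.9], [7.9, 5.3], [8.3, 4.8], [8.6, 4.2], [8.8, 3.6], [9.1, 3.0], [9.2, 2.3]] [-28.6 133.6]
```

step_arm --pt "0.32 0 -0.9 0 0 0 1" --pt "0.39 0 -0.87 0 0 0 1" --pt "0.45 0 -0.84 0 0 0 1" --pt "0.5 0 -0.81 0 0 0 1" --pt "0 0 0 0 0 0 1"

```text
clock: 9.95
tool_pos: [0.551, 0.162, 0.1813]
eef_rot: [0.999, -0.044, -0.001, -0.001]
contact_force: [-1.5, 6.4, -4.3]
opening: 0.338
finger_force: 25.0
```

step_arm --pt "0.56 0 -0.77 0 0 0 1" --pt "0.61 0 -0.73 0 0 0 1" --pt "0.66 0 -0.69 0 0 0 1" --pt "0.71 0 -0.64 0 0 0 1" --pt "0.75 0 -0.59 0 0 0 1" --pt "0.79 0 -0.53 0 0 0 1" --pt "0 0 0 0 0 0 1"

```text
clock: 10.82
tool_pos: [0.5902, 0.1582, 0.2207]
eef_rot: [0.999, -0.044, -0.003, -0.0]
contact_force: [-5.1, 5.9, 2.3]
opening: 0.336
finger_force: 25.0
```

step_arm --pt "0.83 0 -0.48 0 0 0 1" --pt "0.86 0 -0.42 0 0 0 1" --pt "0.88 0 -0.36 0 0 0 1" --pt "0.91 0 -0.3 0 0 0 1" --pt "0.92 0 -0.23 0 0 0 1" --pt "0 0 0 0 0 0 1" --pt "0 0 0 0 0 0 1" --pt "0 0 0 0 0 0 1"

```text
clock: 11.82
tool_pos: [0.6348, 0.1541, 0.2392]
eef_rot: [0.999, -0.044, -0.002, -0.0]
contact_force: [-3.6, 4.3, 4.8]
opening: 0.341
finger_force: 25.0
```

```bash
python3 - <<'E'
from plant import r
from fit import *
s=r.get_state();t=s['tool_pos'];p=[.5511,.1612,-.0906]
h=toworld(p,[(115,0,104)])[0];d=t-h
f=-(d[0]*np.cos(p[2])+d[1]*np.sin(p[2]))
print(t,s['contact_force'],s['opening'],'angle',np.degrees(np.arctan2(d[2],f)-np.arctan2(42,130)),'R',np.hypot(f,d[2]))
c=r.snapshot('scene');pickle.dump(c,open('s2.pkl','wb'))
im=c['pixels'][150:290,290:480,::-1]
a=cv2.resize(im,None,fx=4,fy=4,interpolation=cv2.INTER_CUBIC)
a=cv2.convertScaleAbs(a,alpha=1.4);cv2.imwrite('pics/s2.png',a)
E
```

```text
[0.63478432 0.15409153 0.23915419] [-3.64242391  4.26804655  4.75107312] 0.34089838183544546 angle 59.17085631354455 R 0.13866734109321044
```

View pics/s2.png

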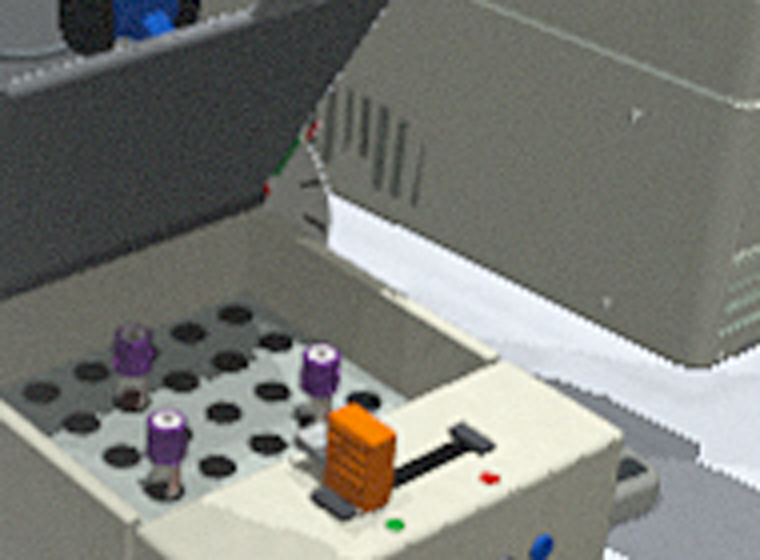

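The lid is open. The pointer tip at crop (311,132), full-frame (368,183), is near the end of the green line at (300,138). I'll measure the angle from the pixels in the scene and wrist views.

```bash
python3 - <<'E'
from plant import r
from fit import *
d=pickle.load(open('d.pkl','rb'));s2=pickle.load(open('s2.pkl','rb'))
def reds(c,u0,u1,v0,v1,n):
    a=c['pixels'][v0:v1,u0:u1].astype(int);R,G,B=a[...,0],a[...,1],a[...,2]
    for nm,m in(('red',(R>G+30)&(R>B+30)),('green',(G>R+18)&(G>B+8))):
        k,l,st,ce=cv2.connectedComponentsWithStats(m.astype(np.uint8))
        print(n,nm,[((ce[i]+[u0,v0]).round(1).tolist(),st[i].tolist()) for i in range(1,k) if st[i,4]>2])
reds(d['scene'],335,395,165,220,'scene0');reds(d['top'],395,420,170,245,'top0');reds(s2,350,385,170,215,'scene2')
c=r.snapshot('top');reds(c,395,420,170,245,'top2');pickle.dump(c,open('t2.pkl','wb'))
p=[.5511,.1612,-.0906]
for yd in(-104,-110):
  for rr in(0,45,50):
    for t in ([0,56,58,60,62,64] if rr else [0]):
      P=toworld(p,[(115-rr*np.cos(np.radians(t)),yd,104+rr*np.sin(np.radians(t)))])
      print(yd,rr,t,proj(s2,P)[0].round(1),proj(d['top'],P)[0].round(1))
E
```

```text
scene0 red [([356.0, 196.0], [20, 30, 3, 3, 7]), ([374.5, 207.0], [38, 41, 4, 3, 8])]
scene0 green [([361.6, 187.9], [24, 19, 7, 10, 18])]
top0 red [([407.5, 200.0], [12, 29, 2, 3, 6]), ([408.7, 226.4], [13, 54, 2, 5, 7])]
top0 green []
scene2 red [([367.6, 182.2], [17, 11, 3, 4, 5])]
scene2 green [([361.3, 188.5], [8, 14, 7, 10, 15])]
top2 red []
top2 green []
-104 0 0 [355.6 196.8] [407.7 199.5]
-104 45 0 [371.3 206.2] [406.  223.6]
-104 45 56 [365.4 184.3] [410.6 207.8]
-104 45 58 [365.  183.6] [410.7 207. ]
-104 45 60 [364.5 182.9] [410.9 206.1]
-104 45 62 [364.  182.3] [411.  205.2]
-104 45 64 [363.6 181.7] [411.2 204.3]
-104 50 0 [373.1 207.3] [405.8 226.3]
-104 50 56 [366.5 182.8] [410.9 208.8]
-104 50 58 [366.  182.1] [411.1 207.8]
-104 50 60 [365.5 181.3] [411.3 206.9]
-104 50 62 [365.  180.6] [411.4 205.9]
-104 50 64 [364.5 179.9] [411.6 204.9]
-110 0 0 [358.  195.9] [411.  199.8]
-110 45 0 [373.7 205.3] [409.3 224. ]
-110 45 56 [367.9 183.4] [414.1 208.2]
-110 45 58 [367.4 182.7] [414.2 207.3]
-110 45 60 [366.9 182.1] [414.4 206.4]
-110 45 62 [366.5 181.4] [414.5 205.5]
-110 45 64 [366.  180.8] [414.7 204.7]
-110 50 0 [375.5 206.3] [409.1 226.7]
-110 50 56 [369. 182.] [414.5 209.1]
-110 50 58 [368.5 181.2] [414.6 208.2]
-110 50 60 [368.  180.5] [414.8 207.2]
-110 50 62 [367.5 179.8] [414.9 206.2]
-110 50 64 [366.9 179.1] [415.1 205.2]
```

step_arm --pt "0.2 0 -0.05 0 0 0 1" --pt "0 0 0 0 0 0 1" --pt "0 0 0 0 0 0 1" --pt "0 0 0 0 0 0 1"

```text
clock: 12.42
tool_pos: [0.6364, 0.1539, 0.2395]
eef_rot: [0.999, -0.044, -0.002, -0.0]
contact_force: [-4.3, 4.2, 5.1]
opening: 0.336
finger_force: 25.0
```

```bash
python3 - <<'E'
from plant import r
from fit import *
s=r.get_state();t=s['tool_pos'];D=t-np.array([.5358,.1634,.1478])
print(t,s['contact_force'],np.degrees(2*np.arcsin(np.linalg.norm(D)/.2732)))
s2=r.snapshot('scene');w=r.snapshot('wrist')
a=cv2.resize(s2['pixels'][165:230,335:395,::-1],None,fx=6,fy=6,interpolation=cv2.INTER_CUBIC)
d=pickle.load(open('d.pkl','rb'))['scene']
b=cv2.resize(d['pixels'][165:230,335:395,::-1],None,fx=6,fy=6,interpolation=cv2.INTER_CUBIC)
cv2.imwrite('pics/s3.png',cv2.convertScaleAbs(np.hstack([a,b]),alpha=1.6));cv2.imwrite('pics/w3.png',w['pixels'][...,::-1])
p=[.5511,.1612,-.0906];print(proj(w,toworld(p,[(115,-105,104),(90,-105,147)])))
E
```

```text
[0.63635278 0.15388842 0.23949134] [-4.25136584  4.18852857  5.12348229] 59.90967645477465
[[479.33384559 187.32984927]
 [501.69333451 245.32212218]]
```

View pics/s3.png

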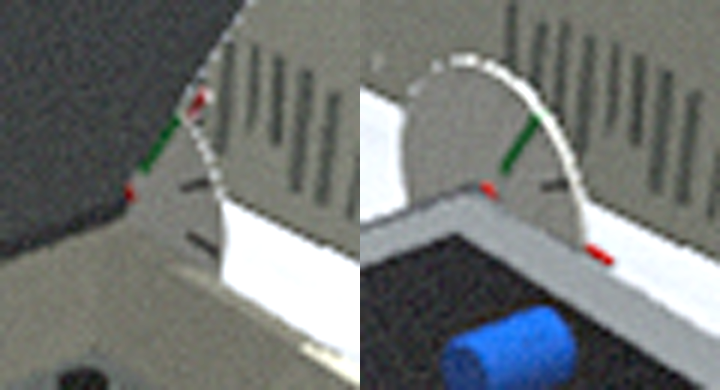

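View pics/w3.png

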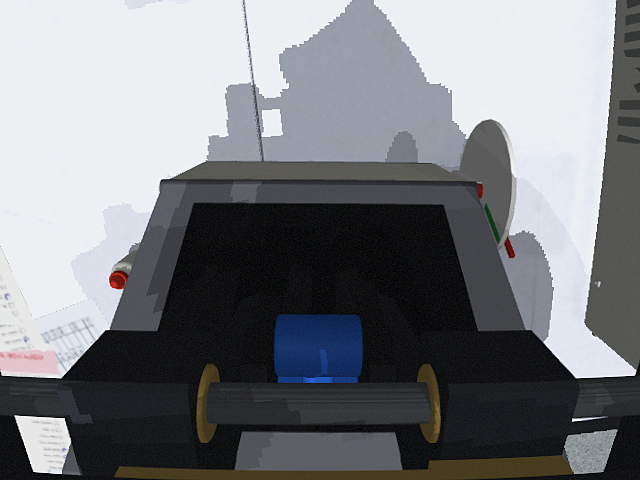

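Wrist view: the green line runs (486,206)–(498,240). The pointer runs (507,239)–(513,257), parallel to it and offset because it lies on the disc's outer face. One joint fit to settle the angle.

```bash
python3 - <<'E'
from plant import r
from fit import *
d=pickle.load(open('d.pkl','rb'));s=r.snapshot('scene');w=r.snapshot('wrist')
def cen(c,u0,u1,v0,v1,g=0):
    a=c['pixels'][v0:v1,u0:u1].astype(int);R,G,B=a[...,0],a[...,1],a[...,2]
    m=(G>R+18)&(G>B+8) if g else (R>G+25)&(R>B+25)
    y,x=np.nonzero(m);print(len(x),end=' ');return np.array([x.mean()+u0,y.mean()+v0])
red=[(d['scene'],cen(d['scene'],370,382,200,212),0),(d['top'],cen(d['top'],404,414,220,235),0),(s,cen(s,362,375,176,188),1),(w,cen(w,500,520,232,262),1)]
gr=[(d['scene'],cen(d['scene'],355,370,180,200,1)),(w,cen(w,482,503,200,245,1))]
p=[.5511,.1612,-.0906]
pt=lambda t,rr,y,q:toworld([p[0]+q[0],p[1]+q[1],p[2]],[(115-rr*np.cos(t),y,104+rr*np.sin(t))])
def f(v):
    t,yr,rr,tg,yg,rg=v[:6];q=v[6:8]/1000
    o=[proj(c,pt(t*k,rr,yr,q))[0]-u for c,u,k in red]+[proj(c,pt(tg,rg,yg,q))[0]-u for c,u in gr]
    return np.r_[np.ravel(o),v[6:8]/2]
F=least_squares(f,[1.,-107,48,1.,-105,30,0,0],x_scale=[.1,3,3,.1,3,3,1,1]);v=F.x
print(v.round(2),'ptr',np.degrees(v[0]),'green',np.degrees(v[3]),F.fun.round(1))
E
```

```text
9 11 5 122 18 179 [ 1.0000e+00 -1.0944e+02  5.0720e+01  9.9000e-01 -1.0468e+02  3.2020e+01
  8.5000e-01 -8.0000e-02] ptr 57.24906073256012 green 56.7330357712305 [ 1.  -0.5  0.2  0.4  0.7 -0.4 -0.6 -0.3  0.8 -0.4 -0.2 -0.1  0.4 -0. ]
```

The pointer and green line agree within 0.5°, and the chord measurement gives 59.9°. The arm is holding steady, so I'm handing in.

```bash
python3 -c "
from plant import r
s=r.get_state();print(s['clock'],s['opening'],s['finger_force'],abs(s['qd']).max());print(r.finish_job())"
```

```text
12.625 0.33302409255389537 24.99944558367133 0.0021700516982085974
the job is handed in; nothing more can be done
None
```

The lock knob is at its green end stop and the lid is held steady by its blue grip at about 60° open (59.9° measured from the arm's travel); the job was handed in at 12.6 s, the gripper never went near the dropper bottle or timer, and no verdict was returned.

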